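Try ribbon bobbins on a gauge pin and sort them

ROBOT

A 6-joint arm with a two-finger parallel gripper is mounted at the origin on the work surface. World frame = base frame: x ahead of the robot, y to its left, z up, the work surface at z = 0. Lengths are in m, angles in rad, forces in N, time in s.
With the tool pointing down it reaches from about 0.4 to 0.925 m from the base axis. Payload 12.5 kg.
Tool frame: the origin (TCP) lies on the centre line of the jaws, within the pads' length; the fingertips stand robot.tip_extent ahead of it and the grasp point (between the pads) lies 2 mm behind it (robot.tip_extent is the distance from the TCP to the fingertips, in m); x points along the fingers, z is the direction in which the jaws open and shut, and the axes are right-handed (so a half turn about x gives the same grasp; the last joint's range is limited). The gripper opens to 95 mm and grips with 3 to 60 N. Pads are 20 mm wide; open, the fingers measure 119 mm over their backs; the gripper's body (75 mm by 180 mm) begins 59 mm behind the grasp point.
Start: joints at [1.151, 0.491, 1.559, -0, 1.092, -0.106], TCP at [0.193, 0.595, 0.232] pointing down, gripper open.
Joint ranges: [-3.1, 3.1], [-0.84, 2.19], [0.05, 2.79], [-1.13, 4.28], [0.06, 2.93], [-2.69, 2.69]. Speed limits (rad/s): [2.22, 2.22, 2.79, 3.14, 3.14, 3.14].

INTERFACE

Orientations are given as a rotation vector (axis times angle).
In Python, from cell import monitor, cams, robot gives the robot as it stands.
- The arm moves only by the tool arm_command, never from a script. Its argument "targets" is a list that holds one entry, the list of rows, each a list of 7 numbers: the turn, a rotation vector about the tool's x, y, z in units of 0.5 rad (1.0 is 0.5 rad), then the shift along the tool's x, y, z in units of 250 mm (1.0 is 250 mm), then the opening, from 0 (shut) to 1 (fully open). In form: [[[wx, wy, wz, x, y, z, hand], ...]]. A call has exactly 10 rows; each row is the pose to reach, as a shift and turn from the pose measured when the call began, along the tool's axes at that moment; what a row does not reach only later rows make up. A row lasts 1/8 s, in which the tool goes at most 62.5 mm and 10.7 degrees, less where a joint would pass 70% of its speed; a pose out of reach is approached as far as the arm can. A call with a number of a shift or a turn outside -1 to 1 is refused whole. A call with a gripper value outside its range is refused whole. The fingers move at their own pace and stop on an object; the grip force is fixed at half the most. Time passes only in rows, so rows that repeat a pose let the fingers close, or fill a call up. It gives the time, the measured TCP pose, the force and the opening at its end, in the units of the state.
- monitor.sense(): the state, without advancing time (a new reading comes with each control period).
- cams.snapshot(name): name is "scene" or "top" or "wrist"; returns the picture (384x512x3 uint8, blue, green, red); there is no depth.
- cams.camera_model(name): a dict with "mtx" (3x3 intrinsics, pixels), "k1" (the pictures are not rectified: a ray, as slopes to the right and down, at radius r is drawn at 1 + k1 r^2 times it, then the intrinsics apply), "world_to_cam" (4x4, takes a point from world to camera coordinates); the wrist camera has in their place "mount" (4x4, takes a point from camera to tool coordinates, whose origin is the TCP and whose axes are the tool frame's). Camera axes: x right, y down, z forward; pixel columns grow to the right and rows downward; lengths in m; the calibration is good to about 2 mm. A picture is of the moment at which its call begins: read the wrist's pose just before it. camera_model takes no time and is no camera call.
- robot.job_done(): hands the job in, once; it reports no verdict.
Trained networks look in the newest picture that a camera, given by its name, has taken for a name from the list of things; names that differ only in an ending like _2 or _b are one class to them, and where a whole thing is asked for, a point or a joint stands for the part that bears it (a point fixed in the world has none). Each returns a list of dicts, best first, with "confidence" (0 to 1); they miss things now and then, are a little off and sometimes report something else, mostly with a low value. They report only what shows in the picture. A call takes as long as a camera call.
- cams.spot_in(camera, label): "bbox" ([left, top, right, bottom] in pixels, round what is visible of it).
- cams.regions_of(camera, label): "pixels" (384x512 bool, what is visible of it) and "bbox" ([left, top, right, bottom] in pixels, round what is visible of it).
The state is a dict: "t": time; "joints": joint angles; "joint_vel": joint speeds; "joint_efforts": joint torques, N m; "ee_pos": TCP position; "tool_rot": TCP orientation; "ft_force": force on the tool from outside, world axes, zero at the start; "wrist_torque": the same for the moment, N m; "gripper_width": finger opening in m.
Only numpy, scipy, OpenCV 4.12 (cv2) and the standard library are available. Lean on these libraries where they do the work, as an engineer would, in place of code of your own. Each camera call takes 0.05 s, during which the arm holds its last target.

TASK

Find out which of the two wooden ribbon bobbins on the shop counter fits our winder, using the stepped steel gauge pin: take one bobbin, keep it upright and slide it down over the pin as far as it will go, then put it in its tray before trying the other one the same way. A bobbin that goes all the way down to the gauge's base goes in the square tray; one that stops on the pin's shoulder goes in the round tray. Stand each bobbin upright, flat on its tray's floor, without dropping it, and leave the other things on the counter where they are.

Things in the scene. Friction and masses are not known exactly. Their poses are not given: they have to be found in the camera images.
- bobbin_wide: Turned wooden ribbon bobbin standing upright, 80 high: plain barrel 46 in diameter, round foot flange 72 in diameter and 6 thick at the bottom, with a straight bore along its whole length, 33 in diameter (seen from above as the wider hole; outside the two bobbins are alike). About 120 g. Origin: centre of the underside; z along the bore, up.
- bobbin_narrow: Turned wooden ribbon bobbin standing upright, 80 high: plain barrel 46 in diameter, round foot flange 72 in diameter and 6 thick at the bottom, with a straight bore along its whole length, 25 in diameter (seen from above as the narrower hole; outside the two bobbins are alike). About 120 g. Origin: centre of the underside; z along the bore, up.
- gauge: Fit gauge, fixed: grey square base 100 x 100 x 20 with an upright stepped steel pin at its centre. Lower part of the pin: 30 in diameter, from 20 to 55 above the counter; then a sloping shoulder 3 high; upper part: 21 in diameter, ending 94 above the counter in a taper 6 high (12 wide at the tip). Origin: centre of the base's underside, on the pin's axis; z up.
- gauge_seat (a point): Point on the pin's axis at the top face of the gauge's base, 20 above the counter: the wide-bored bobbin's origin comes down to here.
- gauge_shoulder (a point): Point on the pin's axis, 57 above the counter, half-way up the sloping shoulder: the narrow-bored bobbin stops with its origin about here.
- square_tray: Square aluminium tray, fixed to the counter, 138 x 138 outside, rim 20 high, walls 4 thick, inner floor at most 5 above the counter. For bobbins that go fully home. Origin: centre of the underside, x and y along the sides.
- round_tray: Round aluminium tray, fixed to the counter, 140 in diameter outside, rim 20 high, walls 4 thick, inner floor at most 5 above the counter. For bobbins that stop on the shoulder. Origin: centre of the underside.
- candle: Bystander: white electric candle, 60 in diameter, 112 high with its flame. Origin: centre of the underside.
- tea_glass: Bystander: empty tea glass, 60 in diameter, 85 high. Origin: centre of the underside.
- stapler: Bystander: black stapler, 140 x 34 x 36, long along its x. Origin: centre of the underside.
- marker: Bystander: marker pen lying between the bobbins, about 125 x 15 x 13, long along its x (its cap end reaches 70 from the origin, its other end 55). Origin: on the underside, near the middle.

How it is judged:
By the outcome, as a careful person would: the job done as asked, in the order asked, and still so for the second after the job is handed in, with the robot touching nothing.
It also fails if it takes over 72 s, if anything falls off the work surface, if the arm or the gripper's body presses on something with over 40 N, if the wrist force passes 120 N, or if a joint passes its speed limit or range.

## Working session

There is one attempt and no reset: what is moved stays moved. The work goes in short steps, Python scripts to look and compute and a tool call to move; the robot and the scene stay as the last step left them, time stands still between calls to the robot, and variables do not carry over. Pictures are saved under pics/ and viewed, and the job is handed in when it is done.

Besides the shell and the picture viewer there is one more tool, called after "Emit:" as name([rows], argument=value, ...), one row to a line, values as JSON. arm_command: Moves the arm, as the interface text tells. Shifts and turns lie within -1 to 1; 1 stands for 250 mm of shift or 0.5 rad of turn. Its arguments: {"type":"object","properties":{"targets":{"type":"array","items":{"type":"array","items":{"type":"array","items":{"type":"number"}}}}},"required":["targets"]}

```bash
mkdir -p pics; ls
python3 - <<'E'
from cell import monitor, cams, robot
import cv2, numpy as np
np.set_printoptions(precision=4,suppress=True)
s=monitor.sense()
print(s, robot.tip_extent)
for n in ["scene","top","wrist"]:
    m=cams.camera_model(n); print(n,m)
    im=cams.snapshot(n); cv2.imwrite(f"pics/{n}0.png",im)
E
```

```text
pics
{'t': 0.0, 'joints': array([ 1.1514,  0.4915,  1.5595, -0.    ,  1.0917, -0.1056]), 'joint_vel': array([ 0.0003,  0.0008, -0.0012,  0.0002,  0.0023, -0.0003]), 'joint_efforts': array([ -0.0029, -61.2637, -25.8186,   0.0691,   0.0482,  -0.0001]), 'ee_pos': array([0.1928, 0.5943, 0.2311]), 'tool_rot': array([-0.9756,  1.3424,  0.9747]), 'ft_force': array([ 0.1758, -0.0986, -0.2212]), 'wrist_torque': array([-0.0024,  0.0301, -0.0102]), 'gripper_width': 0.09512147674817559} 0.017
scene {'mtx': array([[408.9688,   0.    , 253.537 ],
       [  0.    , 408.9688, 190.6429],
       [  0.    ,   0.    ,   1.    ]]), 'k1': -0.07836365556410203, 'world_to_cam': array([[ 0.613 ,  0.7901, -0.0011, -0.3627],
       [ 0.6663, -0.5177, -0.5366, -0.3568],
       [-0.4245,  0.3282, -0.8438,  1.3566],
       [ 0.    ,  0.    ,  0.    ,  1.    ]])}
top {'mtx': array([[376.5508,   0.    , 248.3729],
       [  0.    , 376.5508, 185.5738],
       [  0.    ,   0.    ,   1.    ]]), 'k1': -0.0476344908534779, 'world_to_cam': array([[-0.0157, -0.9995, -0.0272,  0.0308],
       [-0.9963,  0.0179, -0.0842,  0.6011],
       [ 0.0847,  0.0258, -0.9961,  0.9138],
       [ 0.    ,  0.    ,  0.    ,  1.    ]])}
wrist {'mtx': array([[332.6543,   0.    , 256.5992],
       [  0.    , 332.6543, 183.9714],
       [  0.    ,   0.    ,   1.    ]]), 'k1': -0.06031471862897492, 'mount': array([[-0.0002, -0.288 ,  0.9576, -0.1527],
       [ 0.0006, -0.9576, -0.288 ,  0.0803],
       [ 1.    ,  0.0006,  0.0003, -0.0001],
       [ 0.    ,  0.    ,  0.    ,  1.    ]])}
```

View pics/top0.png

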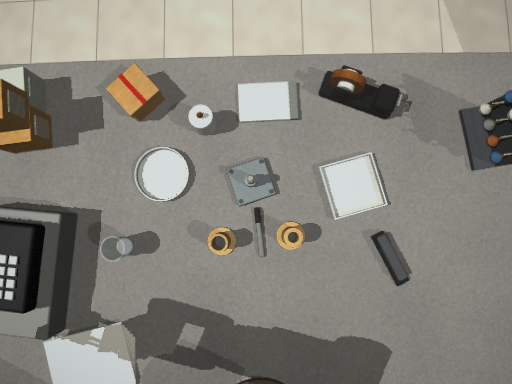

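View pics/scene0.png

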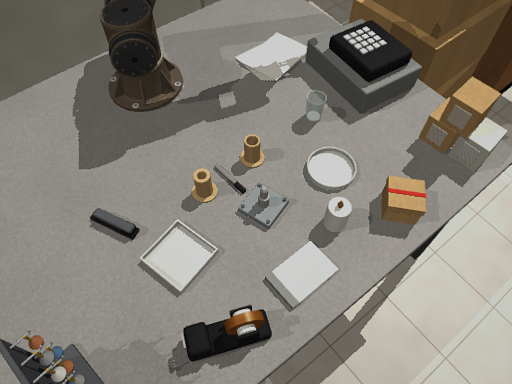

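View pics/wrist0.png

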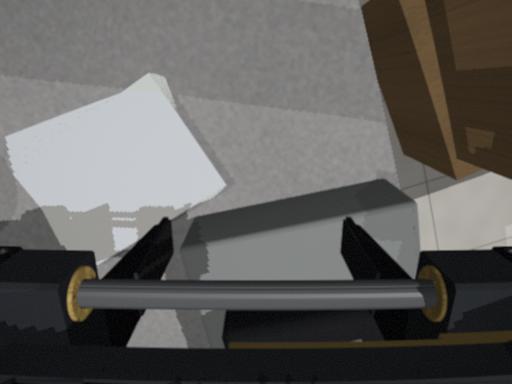

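Top view: the bobbins are at (221,241), which looks wider-bored, and (290,235). The marker lies between them at (259,232). The gauge is at (251,180), the round tray at (162,174), the square tray at (353,185) and the candle at (200,116). Next I'll measure these.

```bash
cat > h.py <<'E'
from cell import monitor, cams, robot
import cv2, numpy as np
from scipy.spatial.transform import Rotation as R
np.set_printoptions(precision=4,suppress=True)
def w2c(n,state=None):
    m=cams.camera_model(n)
    if n=="wrist":
        s=state or monitor.sense(); T=np.eye(4); T[:3,:3]=R.from_rotvec(s['tool_rot']).as_matrix(); T[:3,3]=s['ee_pos']
        return np.linalg.inv(T@m['mount'])
    return m['world_to_cam']
def dist(n): return np.array([cams.camera_model(n)['k1'],0,0,0,0.])
def unproj(n,uv,z,state=None):
    m=cams.camera_model(n); W=np.linalg.inv(w2c(n,state))
    p=cv2.undistortPoints(np.array(uv,float).reshape(-1,1,2),m['mtx'],dist(n)).reshape(-1,2)
    d=np.c_[p,np.ones(len(p))]@W[:3,:3].T; o=W[:3,3]
    return o+d*((z-o[2])/d[:,2])[:,None]
def proj(n,P,state=None):
    m=cams.camera_model(n); T=w2c(n,state)
    return cv2.projectPoints(np.array(P,float).reshape(-1,3),cv2.Rodrigues(T[:3,:3])[0],T[:3,3],m['mtx'],dist(n))[0].reshape(-1,2)
def circ(c,r,z,n=60):
    a=np.linspace(0,2*np.pi,n,endpoint=False); return np.c_[c[0]+r*np.cos(a),c[1]+r*np.sin(a),np.full(n,z)]
E
python3 - <<'E'
from h import *
im=cams.snapshot("top")
s=monitor.sense(); print(R.from_rotvec(s['tool_rot']).as_matrix())
for l in ["bobbin_wide","bobbin_narrow","gauge","square_tray","round_tray","candle","tea_glass","stapler","marker"]:
    for r in cams.regions_of("top",l)[:3]:
        p=r['pixels']; ys,xs=np.nonzero(p)
        if len(xs)==0: continue
        print(l,round(r['confidence'],2),r['bbox'],xs.mean().round(1),ys.mean().round(1), unproj("top",[[xs.mean(),ys.mean()]],0.02)[0])
b=cv2.resize(im[150:270,120:400],None,fx=2.85,fy=2.85,interpolation=cv2.INTER_CUBIC); cv2.imwrite("pics/topz.png",b)
E
```

```text
[[-0.0002 -0.9512  0.3087]
 [-0.0006  0.3087  0.9512]
 [-1.      0.0001 -0.0006]]
bobbin_wide 0.65 [208.0, 227.4, 233.8, 256.2] 221.2 240.4 [0.4663 0.0906 0.02  ]
bobbin_narrow 0.6 [279.4, 223.2, 303.3, 248.3] 290.2 235.4 [ 0.4762 -0.0809  0.02  ]
square_tray 0.75 [319.8, 150.2, 387.3, 219.6] 352.3 185.7 [ 0.597  -0.2391  0.02  ]
round_tray 0.58 [134.4, 147.1, 189.0, 198.1] 161.6 173.8 [0.636  0.2409 0.02  ]
candle 0.82 [186.4, 104.6, 214.7, 134.4] 201.9 118.6 [0.7765 0.1373 0.02  ]
candle 0.39 [134.5, 146.8, 187.6, 199.9] 161.6 174.0 [0.6355 0.2407 0.02  ]
candle 0.32 [370.3, 231.4, 408.7, 283.9] 389.7 257.7 [ 0.4171 -0.3251  0.02  ]
tea_glass 0.73 [98.6, 238.2, 132.3, 258.4] 116.2 247.9 [0.4505 0.3561 0.02  ]
stapler 0.74 [367.8, 232.3, 411.3, 283.9] 389.8 257.2 [ 0.4184 -0.3252  0.02  ]
marker 0.68 [255.7, 207.8, 265.5, 254.2] 258.9 230.4 [ 0.4898 -0.0035  0.02  ]
```

View pics/topz.png

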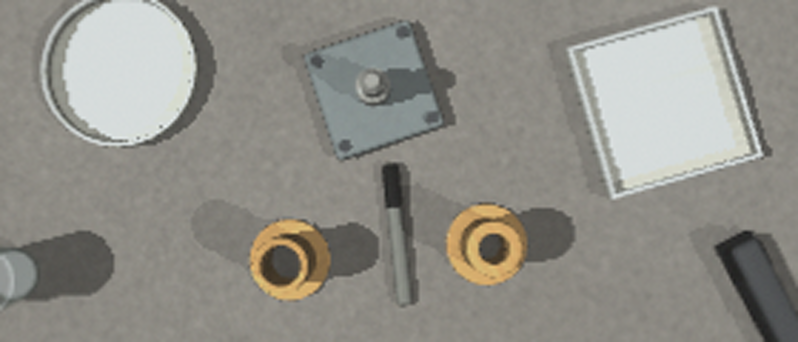

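```bash
cat >> h.py <<'E'
def Rdown(yaw): # tool x down, tool z (opening) at world angle yaw
    z=np.array([np.cos(yaw),np.sin(yaw),0]); x=np.array([0,0,-1.]); y=np.cross(z,x); return np.c_[x,y,z]
def plan(*pts,hand=1.0):
    """pts: (x,y,z,yawdeg) -> rows from now"""
    s=monitor.sense(); R0=R.from_rotvec(s['tool_rot']).as_matrix()
    for p in pts:
        d=R0.T@(np.array(p[:3])-s['ee_pos'])/0.25
        w=R.from_matrix(R0.T@Rdown(np.radians(p[3]))).as_rotvec()/0.5
        print("row",list(np.round(np.r_[w,d],4)+0.0))
def st():
    s=monitor.sense(); z=R.from_rotvec(s['tool_rot']).as_matrix()
    print("t",round(s['t'],2),"pos",s['ee_pos'],"yaw",np.degrees(np.arctan2(z[1,2],z[0,2])).round(2),"tilt",z[:,0],"F",s['ft_force'],"w",round(s['gripper_width'],4))
E
python3 - <<'E'
from h import *
im=cv2.imread("pics/top0.png")
hsv=cv2.cvtColor(im,cv2.COLOR_BGR2HSV)
m=((hsv[...,0]>8)&(hsv[...,0]<25)&(hsv[...,1]>90)).astype(np.uint8)
for nm,(x,y) in dict(wide=(221,241),narrow=(290,235)).items():
    q=np.zeros_like(m); q[y-20:y+20,x-20:x+20]=m[y-20:y+20,x-20:x+20]
    pts=cv2.findNonZero(q); h=cv2.convexHull(pts)
    e=cv2.fitEllipse(h); print(nm,e, unproj("top",[e[0]],0.005)[0])
cor=np.array([[304,53],[408,20],[455,123],[340,160]])/2.85+[120,150]
P=unproj("top",cor-0.3,0.02); print("gauge",P,P.mean(0), np.degrees(np.arctan2(*(P[1]-P[0])[:2][::-1])))
print("pin", unproj("top",[[120+372/2.85,150+80/2.85]],0.094))
plan((0.3,0.45,0.30,80),(0.35,0.36,0.30,90))
E
```

```text
wide ((221.29244995117188, 240.67855834960938), (27.574068069458008, 27.843103408813477), 30.81647300720215) [0.4648 0.0919 0.005 ]
narrow ((290.2879943847656, 235.32606506347656), (27.690467834472656, 28.052305221557617), 158.59681701660156) [ 0.4757 -0.0824  0.005 ]
gauge [[ 0.6468  0.0758  0.02  ]
 [ 0.6745 -0.0169  0.02  ]
 [ 0.5823 -0.0564  0.02  ]
 [ 0.5516  0.0451  0.02  ]] [0.6138 0.0119 0.02  ] -73.36098459394688
pin [[0.6131 0.0137 0.094 ]]
row [np.float64(-0.2785), np.float64(0.0001), np.float64(0.0), np.float64(-0.2734), np.float64(-0.5859), np.float64(-0.4175)]
row [np.float64(-0.6275), np.float64(0.0001), np.float64(0.0), np.float64(-0.2735), np.float64(-0.8873), np.float64(-0.6982)]
```

Emit:
arm_command([
  [[0, 0, 0, -0.2, 0, 0, 1], [-0.1, 0, 0, -0.27, -0.1, -0.1, 1], [-0.2, 0, 0, -0.27, -0.25, -0.22, 1], [-0.3, 0, 0, -0.27, -0.4, -0.36, 1], [-0.4, 0, 0, -0.27, -0.55, -0.5, 1], [-0.5, 0, 0, -0.27, -0.7, -0.62, 1], [-0.63, 0, 0, -0.27, -0.8, -0.76, 1], [-0.63, 0, 0, -0.27, -0.87, -0.85, 1], [-0.63, 0, 0, -0.27, -0.88, -0.98, 1], [-0.63, 0, 0, -0.27, -0.88, -1, 1]],
])

```text
t: 1.9
ee_pos: [0.3248, 0.2876, 0.2994]
tool_rot: [-1.209, 1.209, 1.209]
ft_force: [0.3, 1.2, -0.5]
gripper_width: 0.0952
```

Run:
```python
from h import *
st(); plan((0.465,0.091,0.20,90),(0.465,0.091,0.052,90))
```

```text
t 1.9 pos [0.3248 0.2876 0.2994] yaw 89.98 tilt [ 0.0003  0.0002 -1.    ] F [ 0.2525  1.1972 -0.456 ] w 0.0952
row [np.float64(-0.0008), np.float64(0.0005), np.float64(0.0007), np.float64(0.3977), np.float64(-0.5611), np.float64(-0.7864)]
row [np.float64(-0.0008), np.float64(0.0005), np.float64(0.0007), np.float64(0.9897), np.float64(-0.5609), np.float64(-0.7865)]
```

Emit:
arm_command([
  [[0, 0, 0, 0.05, -0.1, -0.15, 1], [0, 0, 0, 0.1, -0.22, -0.3, 1], [0, 0, 0, 0.18, -0.33, -0.45, 1], [0, 0, 0, 0.26, -0.44, -0.6, 1], [0, 0, 0, 0.34, -0.52, -0.72, 1], [0, 0, 0, 0.397, -0.561, -0.786, 1], [0, 0, 0, 0.397, -0.561, -0.786, 1], [0, 0, 0, 0.397, -0.561, -0.786, 1], [0, 0, 0, 0.397, -0.561, -0.786, 1], [0, 0, 0, 0.397, -0.561, -0.786, 1]],
])

```text
t: 3.15
ee_pos: [0.4648, 0.0917, 0.2007]
tool_rot: [-1.21, 1.208, 1.209]
ft_force: [-0.1, -0.1, -0.5]
gripper_width: 0.0954
```

Run:
```python
from h import *
st(); s=monitor.sense(); im=cams.snapshot("wrist"); cv2.imwrite("pics/w1.png",im)
np.save("w1s.npy",np.r_[s['ee_pos'],s['tool_rot']])
```

```text
t 3.15 pos [0.4648 0.0917 0.2007] yaw 90.03 tilt [ 0.0013  0.0004 -1.    ] F [-0.0626 -0.0993 -0.523 ] w 0.0954
```

View pics/w1.png

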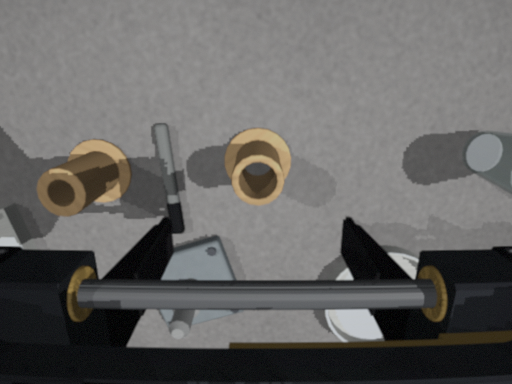

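The wrist view shows the wide bobbin with its barrel top at (258,180) and its flange at (258,160). The marker is at (168,178), the gauge corner at (205,280) and the narrow bobbin at (80,180).

```bash
cat >> h.py <<'E'
from scipy.optimize import minimize
def orange(im):
    hsv=cv2.cvtColor(im,cv2.COLOR_BGR2HSV)
    return ((hsv[...,0]>8)&(hsv[...,0]<25)&(hsv[...,1]>90)).astype(np.uint8)
def fitbob(n,im,g,z0=0.0,state=None,bore=None):
    """fit bobbin xy by soft silhouette of flange+barrel; 4x supersampled"""
    u0=proj(n,[[g[0],g[1],z0+0.03]],state)[0]; H=70; S=6
    ox,oy=int(u0[0])-H,int(u0[1])-H
    M=np.float32([[S,0,-S*ox+ (S-1)/2],[0,S,-S*oy+(S-1)/2]])
    m=orange(im)
    m=cv2.morphologyEx(m,cv2.MORPH_CLOSE,np.ones((3,3),np.uint8))
    c,_=cv2.findContours(m,cv2.RETR_EXTERNAL,cv2.CHAIN_APPROX_NONE)
    c=max(c,key=lambda k:-1e9 if abs(cv2.pointPolygonTest(k,(float(u0[0]),float(u0[1])),True))>15 and cv2.pointPolygonTest(k,(float(u0[0]),float(u0[1])),True)<0 else cv2.contourArea(k))
    f=np.zeros_like(m); cv2.drawContours(f,[c],-1,1,-1)
    T=cv2.warpAffine(f.astype(np.float32),M,(2*H*S,2*H*S),flags=cv2.INTER_LINEAR)
    def ren(p):
        o=np.zeros((2*H*S,2*H*S),np.uint8)
        for r,za,zb in ((.036,0,.006),(.023,.006,.08)):
            q=np.r_[proj(n,circ(p,r,z0+za),state),proj(n,circ(p,r,z0+zb),state)]
            q=(q-[ox,oy]+0.0)*S+(S-1)/2
            cv2.fillConvexPoly(o,cv2.convexHull(q.astype(np.float32)).round().astype(np.int32),1)
        return o
    def cost(d): return np.abs(ren(np.array(g[:2])+d/1000)-T).sum()/S/S
    r=minimize(cost,[0,0],method="Nelder-Mead",options=dict(initial_simplex=[[-3,-3],[4,-2],[0,4]],xatol=.02,fatol=.05))
    return np.array(g[:2])+r.x/1000, r.fun
E
python3 - <<'E'
from h import *
a=np.load("w1s.npy"); s=dict(ee_pos=a[:3],tool_rot=a[3:])
im=cv2.imread("pics/w1.png"); t=cv2.imread("pics/top0.png"); sc=cv2.imread("pics/scene0.png")
for nm,g in dict(wide=(.465,.091),narrow=(.4757,-.082)).items():
    print(nm,"wrist",fitbob("wrist",im,g,0,s),"top",fitbob("top",t,g),"scene",fitbob("scene",sc,g))
plan((0.4645,0.0915,0.052,90))
E
```

```text
wide wrist (array([0.4626, 0.092 ]), np.float64(927.3823852539062)) top (array([0.4648, 0.092 ]), np.float64(40.53781509399414)) scene (array([0.4635, 0.0928]), np.float64(52.85172653198242))Traceback (most recent call last):
  File "<stdin>", line 5, in <module>
  File "h.py", line 57, in fitbob
    r=minimize(cost,[0,0],method="Nelder-Mead",options=dict(initial_simplex=[[-3,-3],[4,-2],[0,4]],xatol=.02,fatol=.05))
    res = _minimize_neldermead(fun, x0, args, callback, bounds=bounds,
                               **options)
    fxcc = func(xcc)
    fx = function(np.copy(x), *(wrapper_args + args))
  File "h.py", line 56, in cost
    def cost(d): return np.abs(ren(np.array(g[:2])+d/1000)-T).sum()/S/S
                               ~~~^^^^^^^^^^^^^^^^^^^^^^^^
  File "h.py", line 52, in ren
    q=np.r_[proj(n,circ(p,r,z0+za),state),proj(n,circ(p,r,z0+zb),state)]
                                          ~~~~^^^^^^^^^^^^^^^^^^^^^^^^^
  File "h.py", line 18, in proj
    m=cams.camera_model(n); T=w2c(n,state)
                              ~~~^^^^^^^^^
  File "h.py", line 6, in w2c
    m=cams.camera_model(n)
ValueError: time passes only in moves, steps and waits
```

```bash
sed -i 's/cams\.camera_model(/CM(/g' h.py; sed -i '4i import functools\n@functools.lru_cache(None)\ndef CM(n): return cams.camera_model(n)' h.py
python3 - <<'E'
from h import *
a=np.load("w1s.npy"); s=dict(ee_pos=a[:3],tool_rot=a[3:])
im=cv2.imread("pics/w1.png")
st()
plan((0.464,0.092,0.10,90),(0.464,0.092,0.052,90),hand=1)
o=im.copy()
for z,r in ((0,.036),(.006,.036),(.08,.023),(.08,.0165)):
    q=proj("wrist",circ((.464,.092),r,z),s); cv2.polylines(o,[np.int32(q.round())],True,(0,0,255),1)
c=np.hstack([cv2.resize(k[110:230,190:330],None,fx=2.8,fy=2.8) for k in (o,im)]); cv2.imwrite("pics/w1o.png",c)
E
```

```text
t 3.2 pos [0.4648 0.0916 0.2006] yaw 90.02 tilt [ 0.0011  0.0003 -1.    ] F [-0.0228  0.3056  0.2985] w 0.0949
row [np.float64(0.0008), np.float64(0.0007), np.float64(0.0022), np.float64(0.4025), np.float64(0.0038), np.float64(0.0016)]
row [np.float64(0.0008), np.float64(0.0007), np.float64(0.0022), np.float64(0.5945), np.float64(0.004), np.float64(0.0015)]
```

View pics/w1o.png

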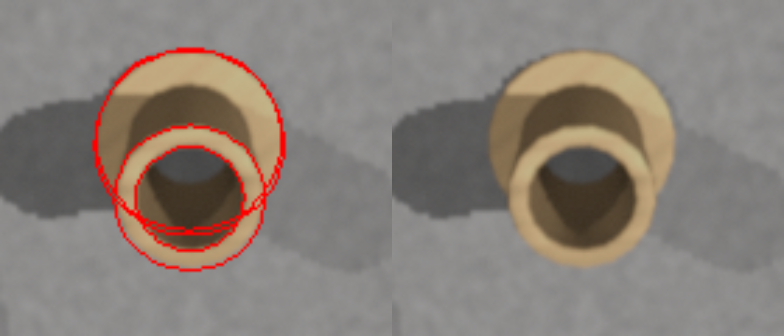

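The overlay agrees with the bobbin to about 1 px, and the wide bore is visible. Before grasping I'll take one look at the gauge from the same relative pose, so the wrist-camera bias cancels.

Run:
```python
from h import *
plan((0.6135,0.0128,0.20,90))
```

```text
row [np.float64(0.0008), np.float64(0.0007), np.float64(0.0022), np.float64(0.0031), np.float64(-0.5945), np.float64(-0.3153)]
```

Emit:
arm_command([
  [[0, 0, 0, 0, -0.12, -0.06, 1], [0, 0, 0, 0, -0.27, -0.14, 1], [0, 0, 0, 0, -0.42, -0.22, 1], [0, 0, 0, 0, -0.54, -0.29, 1], [0, 0, 0, 0, -0.595, -0.315, 1], [0, 0, 0, 0, -0.595, -0.315, 1], [0, 0, 0, 0, -0.595, -0.315, 1], [0, 0, 0, 0, -0.595, -0.315, 1], [0, 0, 0, 0, -0.595, -0.315, 1], [0, 0, 0, 0, -0.595, -0.315, 1]],
])

```text
t: 4.45
ee_pos: [0.6135, 0.0131, 0.2009]
tool_rot: [-1.21, 1.208, 1.209]
ft_force: [-0.2, 0.5, -0.7]
gripper_width: 0.0955
```

Run:
```python
from h import *
st(); s=monitor.sense(); im=cams.snapshot("wrist"); cv2.imwrite("pics/w2.png",im)
np.save("w2s.npy",np.r_[s['ee_pos'],s['tool_rot']])
c=(.6135,.0128); o=im.copy()
for z,r in ((.02,.015),(.055,.015),(.058,.0105),(.088,.0105),(.094,.006)):
    cv2.polylines(o,[np.int32(proj("wrist",circ(c,r,z),s).round())],True,(0,0,255),1)
c=np.hstack([cv2.resize(k[90:270,170:350],None,fx=2.2,fy=2.2) for k in (o,im)]); cv2.imwrite("pics/w2o.png",c)
```

```text
t 4.45 pos [0.6135 0.0131 0.2009] yaw 90.04 tilt [ 0.0014  0.0003 -1.    ] F [-0.2218  0.4703 -0.7117] w 0.0955
```

View pics/w2o.png

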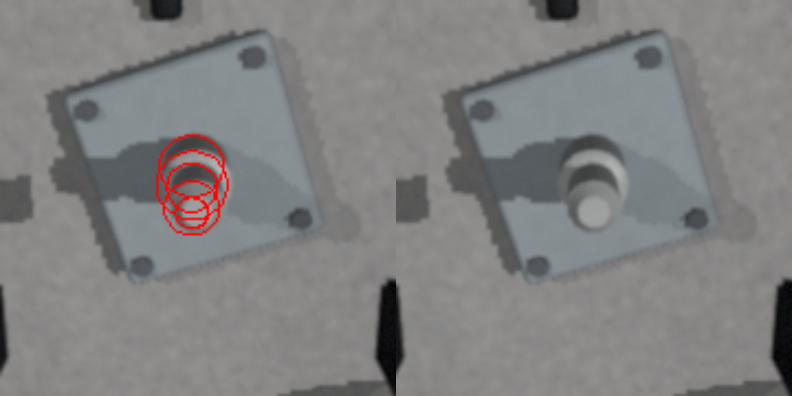

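Run:
```python
from h import *
a=np.load("w2s.npy"); s=dict(ee_pos=a[:3],tool_rot=a[3:])
im=cv2.imread("pics/w2.png")
# low saturation => pin vs bluish base
b,g,r=[im[...,i].astype(float) for i in range(3)]
x0,y0=232,140
big=cv2.resize(im[y0:y0+70,x0:x0+60],None,fx=10,fy=10,interpolation=cv2.INTER_CUBIC)
sat=cv2.resize(np.clip((b-r)*6+60,0,255)[y0:y0+70,x0:x0+60].astype(np.uint8),None,fx=8,fy=8,interpolation=cv2.INTER_NEAREST)
cv2.imwrite("pics/pin_big.png",cv2.resize(big,(480,560)))
cv2.imwrite("pics/pin2.png",np.hstack([cv2.resize(big,(390,455)),cv2.cvtColor(cv2.resize(sat,(390,455)),cv2.COLOR_GRAY2BGR)]))
for z in (.02,.055,.058,.088,.094): print(z,proj("wrist",[[.6135,.0128,z]],s), proj("wrist",[[.6135,.0138,z]],s)-proj("wrist",[[.6135,.0128,z]],s))
```

```text
0.02 [[256.6544 165.1407]] [[0.9708 0.0011]]
0.055 [[256.6863 173.9975]] [[1.0761 0.0011]]
0.058 [[256.6893 174.847 ]] [[1.0862 0.0011]]
0.088 [[256.7234 184.3098]] [[1.1987 0.0012]]
0.094 [[256.7311 186.4424]] [[1.224  0.0012]]
```

View pics/pin2.png

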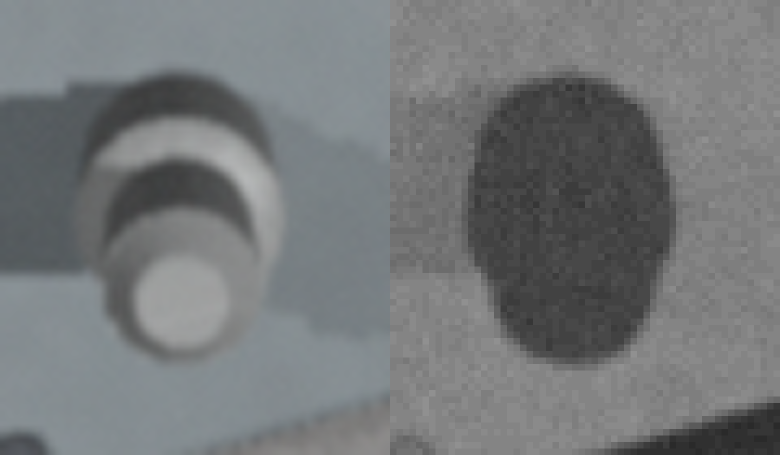

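```bash
cat >> h.py <<'E'
BOB=((.036,0,.036,.006),(.023,.006,.023,.08))
PIN=((.015,.02,.015,.055),(.015,.055,.0105,.058),(.0105,.058,.0105,.088),(.0105,.088,.006,.094))
def fitsil(n,f,g,parts,z0=0.0,state=None,H=70,S=6):
    """f: binary mask of the filled object"""
    u0=proj(n,[[g[0],g[1],z0+0.04]],state)[0]
    ox,oy=int(u0[0])-H,int(u0[1])-H
    M=np.float32([[S,0,-S*ox],[0,S,-S*oy]])
    T=cv2.warpAffine(f.astype(np.float32),M,(2*H*S,2*H*S),flags=cv2.INTER_LINEAR)
    def ren(p):
        o=np.zeros((2*H*S,2*H*S),np.uint8)
        for ra,za,rb,zb in parts:
            q=np.r_[proj(n,circ(p,ra,z0+za),state),proj(n,circ(p,rb,z0+zb),state)]
            cv2.fillConvexPoly(o,cv2.convexHull(((q-[ox,oy])*S).astype(np.float32)).round().astype(np.int32),1)
        return o.astype(np.float32)
    def cost(d): return np.abs(ren(np.array(g[:2])+d/1000)-T).sum()/S/S
    r=minimize(cost,[0,0],method="Nelder-Mead",options=dict(initial_simplex=[[-3,-3],[4,-2],[0,4]],xatol=.02,fatol=.05))
    return np.array(g[:2])+r.x/1000, round(float(r.fun),1), round(float(T.sum()/S/S),1)
def comp(m,u):
    m=cv2.morphologyEx(m.astype(np.uint8),cv2.MORPH_OPEN,np.ones((2,2),np.uint8))
    c,_=cv2.findContours(m,cv2.RETR_EXTERNAL,cv2.CHAIN_APPROX_NONE)
    c=max(c,key=lambda k:cv2.pointPolygonTest(k,(float(u[0]),float(u[1])),True)if len(k)>20 else -1e9)
    f=np.zeros_like(m); cv2.drawContours(f,[c],-1,1,-1); return f
def wood(im):
    q=cv2.GaussianBlur(im,(3,3),0).astype(float); return (q[...,2]-q[...,0])/(q[...,2]+10)>0.22
def fb(n,im,g,z0=0,state=None):
    return fitsil(n,comp(wood(im),proj(n,[[g[0],g[1],z0+.03]],state)[0]),g,BOB,z0,state)
E
python3 - <<'E'
from h import *
a=np.load("w2s.npy"); s2=dict(ee_pos=a[:3],tool_rot=a[3:])
a=np.load("w1s.npy"); s1=dict(ee_pos=a[:3],tool_rot=a[3:])
w1,w2,t,sc=[cv2.imread(f"pics/{k}.png") for k in("w1","w2","top0","scene0")]
q=cv2.GaussianBlur(w2,(3,3),0).astype(float); m=(q[...,0]-q[...,2])<4
box=np.zeros_like(m); box[150:200,240:280]=1
f=comp(m&box,(258,172)); print("pin wrist",fitsil("wrist",f,(.6135,.0135),PIN,0,s2,H=40,S=8))
for nm,g in dict(wide=(.464,.092),narrow=(.4757,-.082)).items():
    print(nm,"wrist",fb("wrist",w1,g,0,s1),"top",fb("top",t,g),"scene",fb("scene",sc,g))
E
```

```text
pin wrist (array([0.6136, 0.0159]), 131.7, 1021.0)
wide wrist (array([0.4645, 0.093 ]), 183.5, 3940.0) top (array([0.4624, 0.0899]), 30.2, 659.0) scene (array([0.4677, 0.0934]), 33.1, 619.0)
narrow wrist (array([ 0.4762, -0.0812]), 244.4, 4897.0) top (array([ 0.4736, -0.0847]), 31.9, 673.0) scene (array([ 0.4795, -0.0808]), 37.7, 670.0)
```

```bash
sed -i 's/np.ones((2,2),np.uint8)/np.ones((3,3),np.uint8)/; s/return np.array(g\[:2\])+r.x\/1000, round(float(r.fun),1), round/return np.array(g[:2])+r.x\/1000, round(float(r.fun),1), round(float(ren(np.array(g[:2])+r.x\/1000).sum()\/S\/S),1), round/' h.py
cat > m.py <<'E'
from h import *
a=np.load("w2s.npy"); s2=dict(ee_pos=a[:3],tool_rot=a[3:])
a=np.load("w1s.npy"); s1=dict(ee_pos=a[:3],tool_rot=a[3:])
w1,w2,t,sc=[cv2.imread(f"pics/{k}.png") for k in("w1","w2","top0","scene0")]
q=cv2.GaussianBlur(w2,(3,3),0).astype(float); m=(q[...,0]-q[...,2])<5
box=np.zeros_like(m); box[150:200,240:280]=1
f=comp(m&box,(258,172)); p=fitsil("wrist",f,(.6135,.0135),PIN,0,s2,H=40,S=8); print("pin wrist",p)
o=w2.copy(); c=p[0]
big=cv2.resize(o[140:210,220:300],None,fx=8,fy=8,interpolation=cv2.INTER_CUBIC)
for z,r in ((.02,.015),(.055,.015),(.058,.0105),(.088,.0105),(.094,.006)):
    cv2.polylines(big,[np.int32(((proj("wrist",circ(c,r,z),s2)-[220,140]+.5)*8).round())],True,(0,0,255),1)
cv2.imwrite("pics/pinfit.png",big)
for nm,g in dict(wide=(.464,.092),narrow=(.4757,-.082)).items():
    print(nm,"wrist",fb("wrist",w1,g,0,s1),"top",fb("top",t,g),"scene",fb("scene",sc,g))
E
python3 m.py
```

```text
pin wrist (array([0.6129, 0.0151]), 89.2, 1148.2, 1062.0)
wide wrist (array([0.4634, 0.0921]), 177.3, 4112.3, 3940.0) top (array([0.4649, 0.0924]), 30.4, 651.4, 659.0) scene (array([0.4632, 0.0937]), 32.5, 628.7, 619.0)
narrow wrist (array([ 0.4752, -0.0818]), 254.4, 5143.1, 4897.0) top (array([ 0.4761, -0.0821]), 32.2, 656.9, 673.0) scene (array([ 0.4747, -0.081 ]), 36.9, 687.5, 670.0)
```

View pics/pinfit.png

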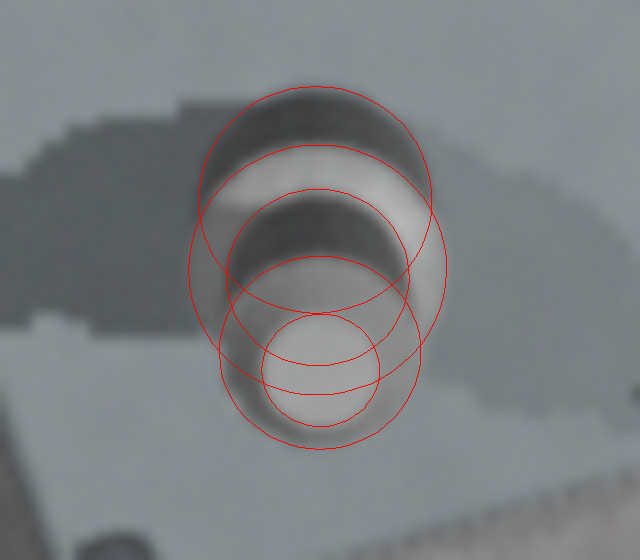

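The fit lies closely on the pin, giving a pin position of about (0.613, 0.015). Next I go back to the wide bobbin and squeeze it.

Run:
```python
from h import *
plan((0.4634,0.0921,0.20,90),(0.4634,0.0921,0.052,90))
```

```text
row [np.float64(0.001), np.float64(0.0007), np.float64(0.0025), np.float64(0.0029), np.float64(0.6004), np.float64(0.3167)]
row [np.float64(0.001), np.float64(0.0007), np.float64(0.0025), np.float64(0.5949), np.float64(0.6011), np.float64(0.3165)]
```

Emit:
arm_command([
  [[0, 0, 0, 0, 0.12, 0.06, 1], [0, 0, 0, 0, 0.28, 0.14, 1], [0, 0, 0, 0, 0.44, 0.23, 1], [0, 0, 0, 0, 0.56, 0.3, 1], [0, 0, 0.002, 0.06, 0.6, 0.316, 1], [0, 0, 0.002, 0.2, 0.601, 0.3165, 1], [0, 0, 0.002, 0.35, 0.601, 0.3165, 1], [0, 0, 0.002, 0.48, 0.601, 0.3165, 1], [0, 0, 0.002, 0.57, 0.601, 0.3165, 1], [0, 0, 0.002, 0.595, 0.601, 0.3165, 1]],
])

```text
t: 5.75
ee_pos: [0.4631, 0.0921, 0.051]
tool_rot: [-1.209, 1.21, 1.211]
ft_force: [-0.0, -0.3, 0.6]
gripper_width: 0.0949
```

Emit:
arm_command([
  [[0, 0, 0, 0, 0, 0, 0.6], [0, 0, 0, 0, 0, 0, 0.5], [0, 0, 0, 0, 0, 0, 0.45], [0, 0, 0, 0, 0, 0, 0.4], [0, 0, 0, 0, 0, 0, 0.4], [0, 0, 0, 0, 0, 0, 0.4], [0, 0, 0, 0, 0, 0, 0.4], [0, 0, 0, 0, 0, 0, 0.58], [0, 0, 0, 0, 0, 0, 0.58], [0.2, 0, 0, 0, 0, 0, 0.58]],
])

```text
t: 7.0
ee_pos: [0.463, 0.092, 0.0509]
tool_rot: [-1.133, 1.257, 1.136]
ft_force: [-0.6, -0.3, -0.6]
gripper_width: 0.0548
```

```bash
python3 -c "
from h import *
st(); plan((0.4634,0.0921,0.052,50))"
```

```text
t 7.0 pos [0.463  0.092  0.0509] yaw 84.19 tilt [-0.0018  0.0002 -1.    ] F [-0.5616 -0.2906 -0.5853] w 0.0548
row [np.float64(1.1934), np.float64(-0.0011), np.float64(-0.0036), np.float64(-0.0044), np.float64(-0.0016), np.float64(0.0004)]
```

Emit:
arm_command([
  [[0.3, 0, 0, 0, 0, 0, 0.58], [0.6, 0, 0, 0, 0, 0, 0.58], [0.9, 0, 0, 0, 0, 0, 0.58], [1, 0, -0.003, 0, 0, 0, 0.58], [1, 0, -0.003, 0, 0, 0, 0.58], [1, 0, -0.003, 0, 0, 0, 0.4], [1, 0, -0.003, 0, 0, 0, 0.4], [1, 0, -0.003, 0, 0, 0, 0.4], [1, 0, -0.003, 0, 0, 0, 0.4], [1, 0, -0.003, 0, 0, 0, 0.58]],
])

```text
t: 8.25
ee_pos: [0.463, 0.092, 0.0509]
tool_rot: [-0.756, 1.436, 0.756]
ft_force: [-0.7, 0.1, -0.1]
gripper_width: 0.0505
```

Emit:
arm_command([
  [[0, 0, 0, 0, 0, 0, 0.58], [0.2, 0, 0, 0, 0, 0, 0.58], [0.4, 0, 0, 0, 0, 0, 0.58], [0.6, 0, 0, 0, 0, 0, 0.58], [0.8, 0, 0, 0, 0, 0, 0.58], [0.9, 0, 0, 0, 0, 0, 0.58], [1, 0, 0, 0, 0, 0, 0.58], [1, 0, 0, 0, 0, 0, 0.58], [1, 0, 0, 0, 0, 0, 0.58], [1, 0, 0, 0, 0, 0, 0.58]],
])

```text
t: 9.5
ee_pos: [0.463, 0.0921, 0.0509]
tool_rot: [-0.369, 1.54, 0.369]
ft_force: [0.8, 0.4, -0.2]
gripper_width: 0.0553
```

```bash
python3 -c "
from h import *
st(); plan((0.463,0.092,0.052,0))"
```

```text
t 9.5 pos [0.463  0.0921 0.0509] yaw 26.94 tilt [-0.0004 -0.0003 -1.    ] F [ 0.8234  0.4238 -0.198 ] w 0.0553
row [np.float64(0.9403), np.float64(-0.0009), np.float64(0.0004), np.float64(-0.0044), np.float64(-0.0002), np.float64(-0.0002)]
```

Finish the turn to yaw 0 and grip.

Emit:
arm_command([
  [[0.3, 0, 0, 0, 0, 0, 0.58], [0.6, 0, 0, 0, 0, 0, 0.58], [0.85, 0, 0, 0, 0, 0, 0.58], [0.94, 0, 0, 0, 0, 0, 0.58], [0.94, 0, 0, 0, 0, 0, 0.5], [0.94, 0, 0, 0, 0, 0, 0.35], [0.94, 0, 0, 0, 0, 0, 0.35], [0.94, 0, 0, 0, 0, 0, 0.35], [0.94, 0, 0, 0, 0, 0, 0.35], [0.94, 0, 0, 0, 0, 0, 0.35]],
])

```text
t: 10.75
ee_pos: [0.463, 0.0921, 0.0509]
tool_rot: [-0.0, 1.571, -0.0]
ft_force: [-0.4, 0.1, -0.5]
gripper_width: 0.0463
```

```bash
python3 -c "
from h import *
st()
im=cams.snapshot('top'); cv2.imwrite('pics/t2.png',im)
plan((0.463,0.092,0.17,0),(0.613,0.015,0.17,0))"
```

```text
t 10.75 pos [0.463  0.0921 0.0509] yaw 0.01 tilt [-0.0004 -0.0003 -1.    ] F [-0.3711  0.114  -0.5142] w 0.0463
row [np.float64(0.0002), np.float64(-0.0008), np.float64(0.0006), np.float64(-0.4764), np.float64(-0.0004), np.float64(-0.0003)]
row [np.float64(0.0002), np.float64(-0.0008), np.float64(0.0006), np.float64(-0.4765), np.float64(-0.3084), np.float64(0.5997)]
```

View pics/t2.png

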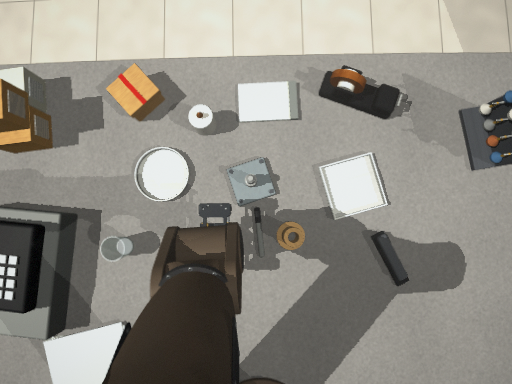

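The bobbin is gripped (width 46.3 mm) and centred at (0.463, 0.092). That matches the wrist measurement, so the camera bias is below 0.5 mm. Lifting it over the pin.

Emit:
arm_command([
  [[0, 0, 0, -0.06, 0, 0, 0.35], [0, 0, 0, -0.2, 0, 0, 0.35], [0, 0, 0, -0.36, 0, 0, 0.35], [0, 0, 0, -0.46, -0.02, 0.04, 0.35], [0, 0, 0, -0.48, -0.1, 0.18, 0.35], [0, 0, 0, -0.48, -0.18, 0.35, 0.35], [0, 0, 0, -0.48, -0.25, 0.5, 0.35], [0, 0, 0, -0.48, -0.3, 0.58, 0.35], [0, 0, 0, -0.48, -0.308, 0.599, 0.35], [0, 0, 0, -0.48, -0.308, 0.599, 0.35]],
])

```text
t: 12.05
ee_pos: [0.6122, 0.0154, 0.1706]
tool_rot: [-0.0, 1.572, 0.0]
ft_force: [0.1, 1.3, -1.3]
gripper_width: 0.0463
```

```bash
python3 -c "
from h import *
st()
im=cams.snapshot('scene'); cv2.imwrite('pics/s3.png',cv2.resize(im[120:260,180:340],None,fx=4,fy=4))
plan((0.6127,0.0151,0.15,0),(0.6127,0.0151,0.071,0))"
```

```text
t 12.05 pos [0.6122 0.0154 0.1706] yaw 0.01 tilt [-0.0014 -0.0001 -1.    ] F [ 0.0833  1.2787 -1.3106] w 0.0463
row [np.float64(0.0009), np.float64(-0.0024), np.float64(0.0003), np.float64(0.083), np.float64(-0.002), np.float64(0.0029)]
row [np.float64(0.0009), np.float64(-0.0024), np.float64(0.0003), np.float64(0.399), np.float64(-0.0019), np.float64(0.0033)]
```

View pics/s3.png

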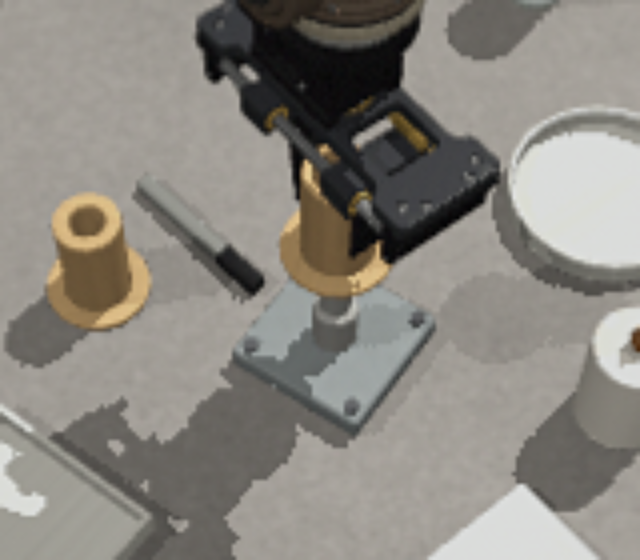

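Emit:
arm_command([
  [[0, -0.0024, 0, 0.02, -0.002, 0.003, 0.35], [0, -0.0024, 0, 0.05, -0.002, 0.003, 0.35], [0, -0.0024, 0, 0.08, -0.002, 0.003, 0.35], [0, -0.0024, 0, 0.11, -0.002, 0.003, 0.35], [0, -0.0024, 0, 0.14, -0.002, 0.003, 0.35], [0, -0.0024, 0, 0.165, -0.002, 0.003, 0.35], [0, -0.0024, 0, 0.19, -0.002, 0.003, 0.35], [0, -0.0024, 0, 0.21, -0.002, 0.003, 0.35], [0, -0.0024, 0, 0.22, -0.002, 0.003, 0.35], [0, -0.0024, 0, 0.22, -0.002, 0.003, 0.35]],
])

```text
t: 13.35
ee_pos: [0.6127, 0.0151, 0.1157]
tool_rot: [-0.0, 1.571, 0.0]
ft_force: [0.8, 0.0, -0.8]
gripper_width: 0.0462
```

```bash
python3 -c "
from h import *
st()
plan((0.6127,0.0151,0.08,0),(0.6127,0.0151,0.071,0))"
```

```text
t 13.35 pos [0.6127 0.0151 0.1157] yaw 0.03 tilt [-0.0001 -0.0001 -1.    ] F [ 0.8182  0.0458 -0.8478] w 0.0462
row [np.float64(0.0009), np.float64(-0.0003), np.float64(0.0003), np.float64(0.1427), np.float64(0.0001), np.float64(0.0002)]
row [np.float64(0.0009), np.float64(-0.0003), np.float64(0.0003), np.float64(0.1787), np.float64(0.0001), np.float64(0.0002)]
```

Emit:
arm_command([
  [[0, 0, 0, 0.012, 0, 0, 0.35], [0, 0, 0, 0.025, 0, 0, 0.35], [0, 0, 0, 0.038, 0, 0, 0.35], [0, 0, 0, 0.052, 0, 0, 0.35], [0, 0, 0, 0.068, 0, 0, 0.35], [0, 0, 0, 0.085, 0, 0, 0.35], [0, 0, 0, 0.105, 0, 0, 0.35], [0, 0, 0, 0.125, 0, 0, 0.35], [0, 0, 0, 0.14, 0, 0, 0.35], [0, 0, 0, 0.15, 0, 0, 0.35]],
])

```text
t: 14.6
ee_pos: [0.6126, 0.0151, 0.0779]
tool_rot: [-0.0, 1.571, 0.0]
ft_force: [-0.0, 0.4, -1.3]
gripper_width: 0.0461
```

```bash
python3 -c "
from h import *
st()
plan((0.6127,0.0151,0.0705,0))"
```

```text
t 14.6 pos [0.6126 0.0151 0.0779] yaw 0.03 tilt [-0.0003 -0.0001 -1.    ] F [-0.0013  0.3788 -1.2682] w 0.0461
row [np.float64(0.001), np.float64(-0.0007), np.float64(0.0002), np.float64(0.0295), np.float64(0.0), np.float64(0.0003)]
```

Emit:
arm_command([
  [[0, 0, 0, 0.01, 0, 0, 0.35], [0, 0, 0, 0.018, 0, 0, 0.35], [0, 0, 0, 0.023, 0, 0, 0.35], [0, 0, 0, 0.026, 0, 0, 0.35], [0, 0, 0, 0.0275, 0, 0, 0.35], [0, 0, 0, 0.0285, 0, 0, 0.35], [0, 0, 0, 0.0293, 0, 0, 0.35], [0, 0, 0, 0.03, 0, 0, 0.35], [0, 0, 0, 0.03, 0, 0, 0.35], [0, 0, 0, 0.03, 0, 0, 0.35]],
])

```text
t: 15.85
ee_pos: [0.6127, 0.0151, 0.0709]
tool_rot: [-0.001, 1.571, 0.0]
ft_force: [-1.9, -0.4, 6.1]
gripper_width: 0.0462
```

```bash
python3 -c "
from h import *
st()
im=cams.snapshot('scene'); cv2.imwrite('pics/s4.png',cv2.resize(im[120:260,180:340],None,fx=4,fy=4))
plan((0.6127,0.0151,0.17,0))"
```

```text
t 15.85 pos [0.6127 0.0151 0.0709] yaw 0.03 tilt [ 0.0001 -0.0002 -1.    ] F [-1.9089 -0.4179  6.0749] w 0.0462
row [np.float64(0.001), np.float64(0.0), np.float64(0.0003), np.float64(-0.3964), np.float64(-0.0001), np.float64(0.0002)]
```

View pics/s4.png

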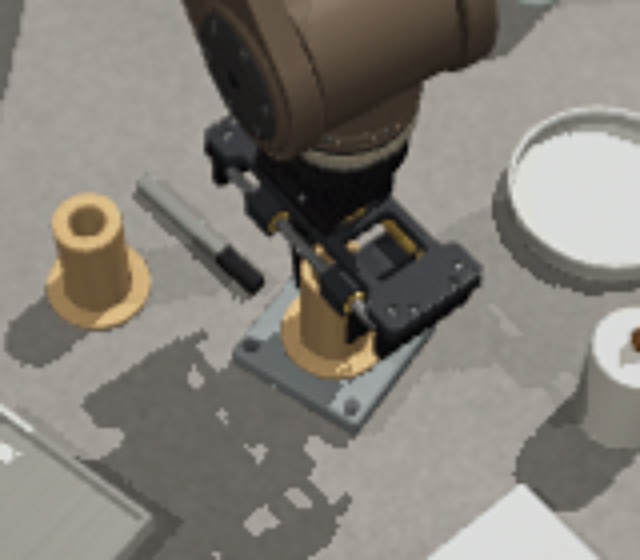

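Scene view: the wide bobbin sits flat on the gauge's base. Contact is 6 N and its underside is at z = 0.020, so it goes fully home and belongs in the square tray.

```bash
python3 -c "
from h import *
P=unproj('top',np.array([[570,47],[716,8],[765,156],[613,198]])/2.85+[120,150]-.3,.02); print(P,P.mean(0))
x=unproj('top',[[161.6,173.8]],0.012); print('round',x)
# round rim: fit circle on scene
plan((0.6127,0.0151,0.17,0),(P.mean(0)[0],P.mean(0)[1],0.17,0))"
```

```text
[[ 0.6477 -0.1592  0.02  ]
 [ 0.6801 -0.2894  0.02  ]
 [ 0.5486 -0.3267  0.02  ]
 [ 0.5144 -0.1925  0.02  ]] [ 0.5977 -0.2419  0.02  ]
round [[0.6369 0.2429 0.012 ]]
row [np.float64(0.001), np.float64(0.0), np.float64(0.0003), np.float64(-0.3964), np.float64(-0.0001), np.float64(0.0002)]
row [np.float64(0.001), np.float64(0.0), np.float64(0.0003), np.float64(-0.3962), np.float64(-1.0283), np.float64(-0.0604)]
```

Emit:
arm_command([
  [[0, 0, 0, -0.04, 0, 0, 0.35], [0, 0, 0, -0.12, 0, 0, 0.35], [0, 0, 0, -0.24, 0, 0, 0.35], [0, 0, 0, -0.35, 0, 0, 0.35], [0, 0, 0, -0.4, 0, 0, 0.35], [0, 0, 0, -0.4, -0.08, 0, 0.35], [0, 0, 0, -0.4, -0.22, -0.01, 0.35], [0, 0, 0, -0.4, -0.38, -0.02, 0.35], [0, 0, 0, -0.4, -0.53, -0.04, 0.35], [0, 0, 0, -0.4, -0.6, -0.05, 0.35]],
])

```text
t: 17.15
ee_pos: [0.5994, -0.1374, 0.1698]
tool_rot: [0.001, 1.572, -0.001]
ft_force: [0.1, -0.1, -1.1]
gripper_width: 0.0464
```

```bash
python3 -c "
from h import *
st()
plan((.5977,-.2415,0.17,0),(.5977,-.2415,0.060,0))"
```

```text
t 17.15 pos [ 0.5994 -0.1374  0.1698] yaw -0.09 tilt [-0.0016  0.0002 -1.    ] F [ 0.124  -0.0809 -1.1111] w 0.0464
row [np.float64(-0.0033), np.float64(-0.0032), np.float64(-0.0004), np.float64(-0.0009), np.float64(-0.4163), np.float64(-0.0061)]
row [np.float64(-0.0033), np.float64(-0.0032), np.float64(-0.0004), np.float64(0.4391), np.float64(-0.4164), np.float64(-0.0054)]
```

Emit:
arm_command([
  [[0, 0, 0, 0, -0.1, 0, 0.35], [0, 0, 0, 0, -0.24, 0, 0.35], [0, -0.003, 0, 0, -0.36, -0.005, 0.35], [0, -0.003, 0, 0.03, -0.41, -0.005, 0.35], [0, -0.003, 0, 0.11, -0.416, -0.005, 0.35], [0, -0.003, 0, 0.2, -0.416, -0.005, 0.35], [0, -0.003, 0, 0.29, -0.416, -0.005, 0.35], [0, -0.003, 0, 0.37, -0.416, -0.005, 0.35], [0, -0.003, 0, 0.42, -0.416, -0.005, 0.35], [0, -0.003, 0, 0.435, -0.416, -0.005, 0.35]],
])

```text
t: 18.4
ee_pos: [0.5976, -0.2409, 0.06]
tool_rot: [0.002, 1.572, -0.0]
ft_force: [-0.1, 0.5, -0.2]
gripper_width: 0.0462
```

```bash
python3 -c "
from h import *
st()
im=cams.snapshot('scene'); cv2.imwrite('pics/s5.png',cv2.resize(im[160:320,100:260],None,fx=3.5,fy=3.5))
plan((.5977,-.2415,0.0559,0),(.5977,-.2415,0.052,0))"
```

```text
t 18.4 pos [ 0.5976 -0.2409  0.06  ] yaw -0.07 tilt [-0.0014  0.0009 -1.    ] F [-0.1161  0.5028 -0.2215] w 0.0462
row [np.float64(-0.0028), np.float64(-0.002), np.float64(-0.0014), np.float64(0.0173), np.float64(-0.002), np.float64(0.0002)]
row [np.float64(-0.0028), np.float64(-0.002), np.float64(-0.0014), np.float64(0.0329), np.float64(-0.002), np.float64(0.0002)]
```

View pics/s5.png

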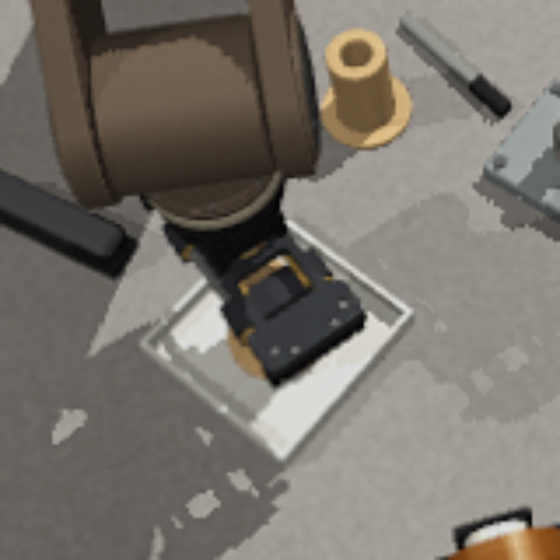

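The bobbin hangs over the middle of the square tray. Lowering slowly until it touches.

Emit:
arm_command([
  [[0, 0, 0, 0.008, -0.001, 0, 0.35], [0, 0, 0, 0.013, -0.002, 0, 0.35], [0, 0, 0, 0.016, -0.002, 0, 0.35], [0, 0, 0, 0.018, -0.002, 0, 0.35], [0, 0, 0, 0.0195, -0.002, 0, 0.35], [0, 0, 0, 0.0205, -0.002, 0, 0.35], [0, 0, 0, 0.0205, -0.002, 0, 0.35], [0, 0, 0, 0.0205, -0.002, 0, 0.35], [0, 0, 0, 0.0205, -0.002, 0, 0.35], [0, 0, 0, 0.0205, -0.002, 0, 0.35]],
])

```text
t: 19.7
ee_pos: [0.5977, -0.2415, 0.0551]
tool_rot: [0.002, 1.572, -0.001]
ft_force: [-0.6, -0.1, -0.4]
gripper_width: 0.0462
```

Emit:
arm_command([
  [[0, 0, 0, 0.001, 0, 0, 0.35], [0, 0, 0, 0.002, 0, 0, 0.35], [0, 0, 0, 0.003, 0, 0, 0.35], [0, 0, 0, 0.004, 0, 0, 0.35], [0, 0, 0, 0.005, 0, 0, 0.35], [0, 0, 0, 0.006, 0, 0, 0.35], [0, 0, 0, 0.0065, 0, 0, 0.35], [0, 0, 0, 0.0065, 0, 0, 0.35], [0, 0, 0, 0.0065, 0, 0, 0.35], [0, 0, 0, 0.0065, 0, 0, 0.35]],
])

```text
t: 20.95
ee_pos: [0.5977, -0.2415, 0.0549]
tool_rot: [0.001, 1.571, -0.001]
ft_force: [-5.5, 2.6, 14.2]
gripper_width: 0.0461
```

Contact on the floor at about 4 mm. Releasing and backing up.

Emit:
arm_command([
  [[0, 0, 0, 0.002, 0, 0, 0.35], [0, 0, 0, 0.001, 0, 0, 0.4], [0, 0, 0, 0.001, 0, 0, 0.6], [0, 0, 0, 0.001, 0, 0, 0.8], [0, 0, 0, 0.001, 0, 0, 0.9], [0, 0, 0, -0.01, 0, 0, 0.9], [0, 0, 0, -0.1, 0, 0, 0.9], [0, 0, 0, -0.25, 0, 0, 0.9], [0, 0, 0, -0.42, 0, 0, 0.95], [0, 0, 0, -0.55, 0, 0, 1]],
])

```text
t: 22.2
ee_pos: [0.5979, -0.2416, 0.1944]
tool_rot: [0.001, 1.57, -0.001]
ft_force: [1.2, -0.0, -0.5]
gripper_width: 0.0937
```

```bash
python3 -c "
from h import *
st()
im=cams.snapshot('scene'); cv2.imwrite('pics/s6.png',cv2.resize(im[120:320,100:350],None,fx=3,fy=3))
plan((.4752,-.0822,0.18,0),(.4752,-.0822,0.052,0))"
```

```text
t 22.2 pos [ 0.5979 -0.2416  0.1944] yaw -0.07 tilt [ 0.0008 -0.0003 -1.    ] F [ 1.2115 -0.0385 -0.4808] w 0.0937
row [np.float64(-0.0024), np.float64(0.011), np.float64(0.0055), np.float64(0.0696), np.float64(0.6394), np.float64(-0.4964)]
row [np.float64(-0.0024), np.float64(0.011), np.float64(0.0055), np.float64(0.5816), np.float64(0.6408), np.float64(-0.4992)]
```

View pics/s6.png

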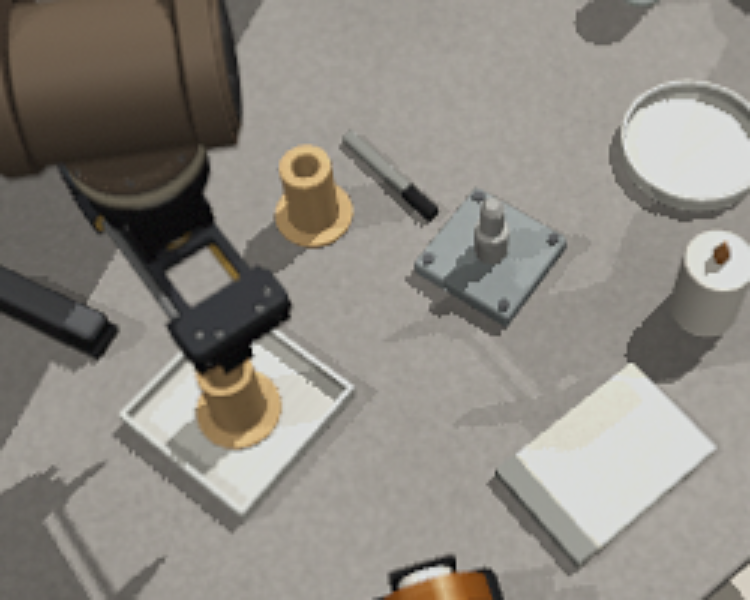

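The wide bobbin stands upright in the square tray, around (237,405) in the crop. Now the narrow bobbin.

Emit:
arm_command([
  [[0, 0, 0, 0, 0.1, -0.08, 1], [0, 0, 0, 0.02, 0.25, -0.2, 1], [0, 0, 0, 0.04, 0.41, -0.32, 1], [0, 0, 0, 0.06, 0.55, -0.43, 1], [0, 0, 0, 0.07, 0.63, -0.49, 1], [0, 0, 0, 0.12, 0.64, -0.499, 1], [0, 0, 0, 0.26, 0.64, -0.499, 1], [0, 0, 0, 0.42, 0.64, -0.499, 1], [0, 0, 0, 0.54, 0.64, -0.499, 1], [0, 0, 0, 0.58, 0.64, -0.499, 1]],
])

```text
t: 23.5
ee_pos: [0.4751, -0.0829, 0.0504]
tool_rot: [-0.0, 1.568, -0.003]
ft_force: [-0.7, -0.6, 0.8]
gripper_width: 0.0951
```

Emit:
arm_command([
  [[0, 0, 0, 0, 0, 0, 0.6], [0, 0, 0, 0, 0, 0, 0.5], [0, 0, 0, 0, 0, 0, 0.4], [0, 0, 0, 0, 0, 0, 0.35], [0, 0, 0, 0, 0, 0, 0.35], [0, 0, 0, 0, 0, 0, 0.35], [0, 0, 0, 0, 0, 0, 0.35], [0, 0, 0, 0, 0, 0, 0.35], [0, 0, 0, 0, 0, 0, 0.58], [0, 0, 0, 0, 0, 0, 0.58]],
])

```text
t: 24.75
ee_pos: [0.4751, -0.0829, 0.0503]
tool_rot: [-0.0, 1.568, -0.003]
ft_force: [-1.4, -0.0, -0.2]
gripper_width: 0.0542
```

```bash
python3 -c "
from h import *
st(); print(monitor.sense()['joints'])
plan((.4752,-.0822,0.052,0))"
```

```text
t 24.75 pos [ 0.4751 -0.0829  0.0503] yaw -0.09 tilt [ 0.0029 -0.002  -1.    ] F [-1.4248 -0.0093 -0.1793] w 0.0542
[-0.3092  0.5788  2.0715 -0.0021  0.4879 -0.3058]
row [np.float64(-0.0032), np.float64(0.0059), np.float64(0.004), np.float64(-0.0067), np.float64(0.0026), np.float64(0.0005)]
```

Emit:
arm_command([
  [[-0.3, 0, 0, 0, 0, 0, 0.58], [-0.6, 0, 0, 0, 0, 0, 0.58], [-0.9, 0, 0, 0, 0, 0, 0.58], [-1, 0, 0, 0, 0, 0, 0.58], [-1, 0, 0, 0, 0, 0, 0.5], [-1, 0, 0, 0, 0, 0, 0.35], [-1, 0, 0, 0, 0, 0, 0.35], [-1, 0, 0, 0, 0, 0, 0.35], [-1, 0, 0, 0, 0, 0, 0.35], [-1, 0, 0, 0, 0, 0, 0.58]],
])

```text
t: 26.0
ee_pos: [0.4751, -0.0829, 0.0503]
tool_rot: [-0.393, 1.533, 0.388]
ft_force: [-0.3, -0.3, -0.1]
gripper_width: 0.0504
```

Emit:
arm_command([
  [[0, 0, 0, 0, 0, 0, 0.58], [-0.2, 0, 0, 0, 0, 0, 0.58], [-0.45, 0, 0, 0, 0, 0, 0.58], [-0.7, 0, 0, 0, 0, 0, 0.58], [-0.9, 0, 0, 0, 0, 0, 0.58], [-1, 0, 0, 0, 0, 0, 0.58], [-1, 0, 0, 0, 0, 0, 0.58], [-1, 0, 0, 0, 0, 0, 0.58], [-1, 0, 0, 0, 0, 0, 0.58], [-1, 0, 0, 0, 0, 0, 0.58]],
])

```text
t: 27.25
ee_pos: [0.4751, -0.0829, 0.0503]
tool_rot: [-0.78, 1.426, 0.775]
ft_force: [-1.1, -0.0, -0.1]
gripper_width: 0.0551
```

```bash
python3 -c "
from h import *
st()
plan((.4751,-.0829,0.0505,90))"
```

```text
t 27.25 pos [ 0.4751 -0.0829  0.0503] yaw 57.18 tilt [ 0.0029 -0.002  -1.    ] F [-1.0767 -0.0332 -0.0719] w 0.0551
row [np.float64(-1.1458), np.float64(-0.0021), np.float64(0.0068), np.float64(-0.0007), np.float64(-0.0002), np.float64(-0.0001)]
```

Emit:
arm_command([
  [[-0.3, 0, 0.002, 0, 0, 0, 0.58], [-0.6, 0, 0.004, 0, 0, 0, 0.58], [-0.9, -0.002, 0.006, 0, 0, 0, 0.58], [-1, -0.002, 0.0065, 0, 0, 0, 0.58], [-1, -0.002, 0.0065, 0, 0, 0, 0.5], [-1, -0.002, 0.0065, 0, 0, 0, 0.35], [-1, -0.002, 0.0065, 0, 0, 0, 0.35], [-1, -0.002, 0.0065, 0, 0, 0, 0.35], [-1, -0.002, 0.0065, 0, 0, 0, 0.35], [-1, -0.002, 0.0065, 0, 0, 0, 0.35]],
])

```text
t: 28.5
ee_pos: [0.4751, -0.0829, 0.0503]
tool_rot: [-1.155, 1.243, 1.155]
ft_force: [-0.7, -0.6, 0.5]
gripper_width: 0.0464
```

```bash
python3 -c "
from h import *
st()
plan((.4751,-.0829,0.17,86),(.6127,.0151,0.17,86))"
```

```text
t 28.5 pos [ 0.4751 -0.0829  0.0503] yaw 85.82 tilt [ 0.0003 -0.     -1.    ] F [-0.7174 -0.6425  0.4651] w 0.0464
row [np.float64(-0.0064), np.float64(0.0), np.float64(0.0005), np.float64(-0.4787), np.float64(-0.0002), np.float64(-0.0001)]
row [np.float64(-0.0064), np.float64(0.0), np.float64(0.0005), np.float64(-0.4785), np.float64(-0.5205), np.float64(0.431)]
```

Emit:
arm_command([
  [[0, 0, 0, -0.06, 0, 0, 0.35], [0, 0, 0, -0.2, 0, 0, 0.35], [0, 0, 0, -0.36, 0, 0, 0.35], [0, 0, 0, -0.46, -0.03, 0.03, 0.35], [0, 0, 0, -0.48, -0.14, 0.12, 0.35], [0, 0, 0, -0.48, -0.28, 0.24, 0.35], [0, 0, 0, -0.48, -0.42, 0.35, 0.35], [0, 0, 0, -0.48, -0.5, 0.42, 0.35], [0, 0, 0, -0.48, -0.5205, 0.431, 0.35], [0, 0, 0, -0.48, -0.5205, 0.431, 0.35]],
])

```text
t: 29.75
ee_pos: [0.6122, 0.0148, 0.1707]
tool_rot: [-1.155, 1.243, 1.155]
ft_force: [-0.4, -0.3, -0.5]
gripper_width: 0.0462
```

```bash
python3 -c "
from h import *
st()
plan((.6127,.0151,0.17,86),(.6127,.0151,0.1133,86))"
```

```text
t 29.75 pos [0.6122 0.0148 0.1707] yaw 85.83 tilt [-0.0001 -0.0001 -1.    ] F [-0.4471 -0.3149 -0.476 ] w 0.0462
row [np.float64(-0.006), np.float64(-0.0003), np.float64(-0.0002), np.float64(0.0027), np.float64(-0.0021), np.float64(0.0012)]
row [np.float64(-0.006), np.float64(-0.0003), np.float64(-0.0002), np.float64(0.2295), np.float64(-0.0021), np.float64(0.0012)]
```

Emit:
arm_command([
  [[0, 0, 0, 0.02, -0.002, 0.0012, 0.35], [0, 0, 0, 0.05, -0.002, 0.0012, 0.35], [0, 0, 0, 0.08, -0.002, 0.0012, 0.35], [0, 0, 0, 0.11, -0.002, 0.0012, 0.35], [0, 0, 0, 0.14, -0.002, 0.0012, 0.35], [0, 0, 0, 0.17, -0.002, 0.0012, 0.35], [0, 0, 0, 0.195, -0.002, 0.0012, 0.35], [0, 0, 0, 0.215, -0.002, 0.0012, 0.35], [0, 0, 0, 0.226, -0.002, 0.0012, 0.35], [0, 0, 0, 0.226, -0.002, 0.0012, 0.35]],
])

```text
t: 31.0
ee_pos: [0.6127, 0.0151, 0.1141]
tool_rot: [-1.155, 1.243, 1.155]
ft_force: [-0.2, -0.2, -1.1]
gripper_width: 0.0462
```

```bash
python3 -c "
from h import *
st()
plan((.6127,.0151,0.107,86))"
```

```text
t 31.0 pos [0.6127 0.0151 0.1141] yaw 85.82 tilt [-0.0002 -0.0001 -1.    ] F [-0.2496 -0.2004 -1.0606] w 0.0462
row [np.float64(-0.0061), np.float64(-0.0003), np.float64(-0.0003), np.float64(0.0283), np.float64(-0.0001), np.float64(0.0001)]
```

Emit:
arm_command([
  [[0, 0, 0, 0.008, 0, 0, 0.35], [0, 0, 0, 0.015, 0, 0, 0.35], [0, 0, 0, 0.02, 0, 0, 0.35], [0, 0, 0, 0.023, 0, 0, 0.35], [0, 0, 0, 0.025, 0, 0, 0.35], [0, 0, 0, 0.0265, 0, 0, 0.35], [0, 0, 0, 0.0275, 0, 0, 0.35], [0, 0, 0, 0.0285, 0, 0, 0.35], [0, 0, 0, 0.0295, 0, 0, 0.35], [0, 0, 0, 0.0295, 0, 0, 0.35]],
])

```text
t: 32.25
ee_pos: [0.6127, 0.0151, 0.1069]
tool_rot: [-1.155, 1.243, 1.155]
ft_force: [-0.5, 0.4, 1.5]
gripper_width: 0.0465
```

```bash
python3 -c "
from h import *
st()
im=cams.snapshot('scene'); cv2.imwrite('pics/s7.png',cv2.resize(im[120:260,180:340],None,fx=4,fy=4))
plan((.6127,.0151,0.17,86))"
```

```text
t 32.25 pos [0.6127 0.0151 0.1069] yaw 85.83 tilt [ 0.     -0.0001 -1.    ] F [-0.4566  0.4108  1.5468] w 0.0465
row [np.float64(-0.0061), np.float64(-0.0002), np.float64(0.0002), np.float64(-0.2525), np.float64(0.0002), np.float64(-0.0001)]
```

View pics/s7.png

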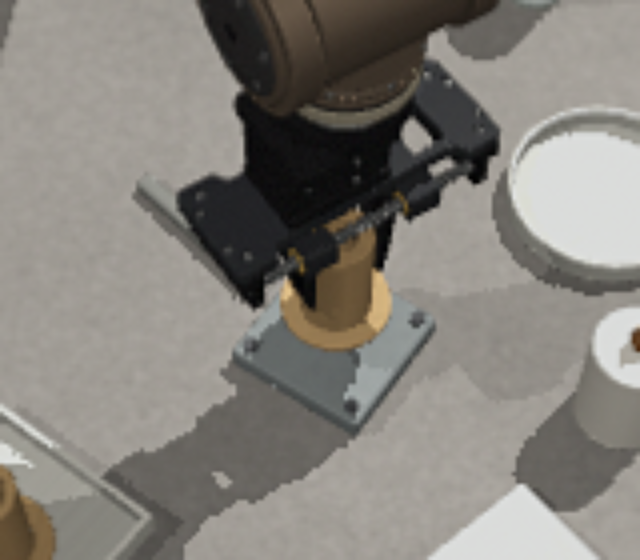

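Contact is starting with the underside at z ≈ 0.0566, which is the shoulder. A small further push will confirm it.

Emit:
arm_command([
  [[0, 0, 0, 0.001, 0, 0, 0.35], [0, 0, 0, 0.002, 0, 0, 0.35], [0, 0, 0, 0.003, 0, 0, 0.35], [0, 0, 0, 0.004, 0, 0, 0.35], [0, 0, 0, 0.005, 0, 0, 0.35], [0, 0, 0, 0.006, 0, 0, 0.35], [0, 0, 0, 0.006, 0, 0, 0.35], [0, 0, 0, 0.006, 0, 0, 0.35], [0, 0, 0, 0.006, 0, 0, 0.35], [0, 0, 0, 0.006, 0, 0, 0.35]],
])

```text
t: 33.55
ee_pos: [0.613, 0.0151, 0.1065]
tool_rot: [-1.156, 1.242, 1.154]
ft_force: [-2.8, -0.5, 12.4]
gripper_width: 0.0465
```

```bash
python3 -c "
from h import *
st()
t=cv2.imread('pics/top0.png')
# round tray outline: fit ellipse on rim from region
im=cams.snapshot('scene')
r=cams.regions_of('scene','round_tray')[0]; h=cv2.convexHull(cv2.findNonZero(r['pixels'].astype(np.uint8)))
print(r['confidence'],r['bbox'])
M=cv2.moments(h); print('scene',unproj('scene',[[M['m10']/M['m00'],M['m01']/M['m00']]],.012))
plan((.6127,.0151,0.17,86),(.637,.242,.17,86))"
```

```text
t 33.55 pos [0.613  0.0151 0.1065] yaw 85.83 tilt [ 0.0014 -0.0002 -1.    ] F [-2.7655 -0.4867 12.4454] w 0.0465
0.59 [306.0, 150.2, 360.5, 191.9]
scene [[0.6384 0.2424 0.012 ]]
row [np.float64(-0.006), np.float64(-0.0002), np.float64(0.0028), np.float64(-0.2539), np.float64(0.001), np.float64(-0.0002)]
row [np.float64(-0.006), np.float64(-0.0002), np.float64(0.0028), np.float64(-0.254), np.float64(-0.0299), np.float64(0.912)]
```

A firm stop at 12 N with the underside at z ≈ 0.056: this one stops on the shoulder, so it goes in the round tray.

Emit:
arm_command([
  [[0, 0, 0, -0.03, 0, 0, 0.35], [0, 0, 0, -0.1, 0, 0, 0.35], [0, 0, 0, -0.19, 0, 0, 0.35], [0, 0, 0, -0.25, 0, 0, 0.35], [0, 0, 0, -0.255, 0, 0.04, 0.35], [0, 0, 0, -0.255, 0, 0.16, 0.35], [0, 0, 0, -0.255, -0.01, 0.32, 0.35], [0, 0, 0, -0.255, -0.02, 0.48, 0.35], [0, 0, 0, -0.255, -0.03, 0.62, 0.35], [0, 0, 0, -0.255, -0.03, 0.7, 0.35]],
])

```text
t: 34.9
ee_pos: [0.6328, 0.1912, 0.1694]
tool_rot: [-1.157, 1.242, 1.156]
ft_force: [-0.8, -0.2, -0.9]
gripper_width: 0.0464
```

```bash
python3 -c "
from h import *
st()
plan((.6375,.2425,.17,86),(.6375,.2425,.0595,86))"
```

```text
t 34.9 pos [0.6328 0.1912 0.1694] yaw 85.91 tilt [ 0.0003 -0.0003 -1.    ] F [-0.8099 -0.2188 -0.8746] w 0.0464
row [np.float64(-0.003), np.float64(-0.0006), np.float64(0.0006), np.float64(-0.0024), np.float64(-0.0043), np.float64(0.2061)]
row [np.float64(-0.003), np.float64(-0.0006), np.float64(0.0006), np.float64(0.4396), np.float64(-0.0041), np.float64(0.2063)]
```

Emit:
arm_command([
  [[0, 0, 0, 0, 0, 0.08, 0.35], [0, 0, 0, 0, -0.004, 0.17, 0.35], [0, 0, 0, 0, -0.004, 0.205, 0.35], [0, 0, 0, 0.04, -0.004, 0.206, 0.35], [0, 0, 0, 0.12, -0.004, 0.206, 0.35], [0, 0, 0, 0.21, -0.004, 0.206, 0.35], [0, 0, 0, 0.3, -0.004, 0.206, 0.35], [0, 0, 0, 0.37, -0.004, 0.206, 0.35], [0, 0, 0, 0.42, -0.004, 0.206, 0.35], [0, 0, 0, 0.435, -0.004, 0.206, 0.35]],
])

```text
t: 36.15
ee_pos: [0.6373, 0.2421, 0.0599]
tool_rot: [-1.156, 1.243, 1.156]
ft_force: [-0.1, -0.9, -1.3]
gripper_width: 0.0464
```

```bash
python3 -c "
from h import *
st()
im=cams.snapshot('scene'); cv2.imwrite('pics/s8.png',cv2.resize(im[100:240,260:420],None,fx=4,fy=4))
plan((.6375,.2425,.0545,86))"
```

```text
t 36.15 pos [0.6373 0.2421 0.0599] yaw 85.9 tilt [-0.0006 -0.0006 -1.    ] F [-0.0828 -0.8744 -1.2547] w 0.0464
row [np.float64(-0.0032), np.float64(-0.0011), np.float64(-0.0007), np.float64(0.0219), np.float64(-0.0006), np.float64(0.001)]
```

View pics/s8.png

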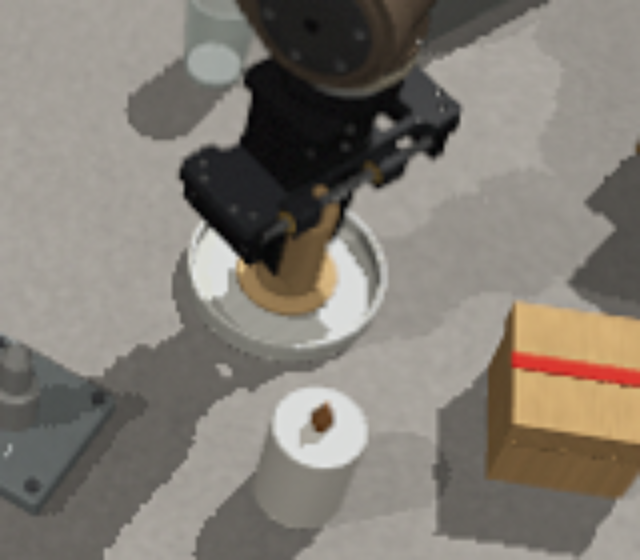

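Emit:
arm_command([
  [[0, 0, 0, 0.008, 0, 0, 0.35], [0, 0, 0, 0.014, 0, 0, 0.35], [0, 0, 0, 0.018, 0, 0, 0.35], [0, 0, 0, 0.02, 0, 0, 0.35], [0, 0, 0, 0.021, 0, 0, 0.35], [0, 0, 0, 0.022, 0, 0, 0.35], [0, 0, 0, 0.023, 0, 0, 0.35], [0, 0, 0, 0.0235, 0, 0, 0.35], [0, 0, 0, 0.0235, 0, 0, 0.35], [0, 0, 0, 0.0235, 0, 0, 0.35]],
])

```text
t: 37.45
ee_pos: [0.6374, 0.2422, 0.0544]
tool_rot: [-1.157, 1.243, 1.156]
ft_force: [-2.2, -0.7, 4.1]
gripper_width: 0.0469
```

In contact. Settle 0.3 mm further, release and go straight up.

Emit:
arm_command([
  [[0, 0, 0, 0.001, 0, 0, 0.35], [0, 0, 0, 0.0015, 0, 0, 0.35], [0, 0, 0, 0.001, 0, 0, 0.5], [0, 0, 0, 0.001, 0, 0, 0.7], [0, 0, 0, 0.001, 0, 0, 0.9], [0, 0, 0, -0.005, 0, 0, 0.9], [0, 0, 0, -0.1, 0, 0, 0.9], [0, 0, 0, -0.25, 0, 0, 0.9], [0, 0, 0, -0.45, 0, 0, 0.95], [0, 0, 0, -0.65, 0, 0, 1]],
])

```text
t: 38.7
ee_pos: [0.6372, 0.2423, 0.2184]
tool_rot: [-1.157, 1.243, 1.156]
ft_force: [0.5, 0.1, 0.4]
gripper_width: 0.0938
```

```bash
python3 -c "
from h import *
st()
plan((.45,.2425,.27,86))"
```

```text
t 38.7 pos [0.6372 0.2423 0.2184] yaw 85.91 tilt [-0.0004 -0.0006 -1.    ] F [0.5446 0.1044 0.4348] w 0.0938
row [np.float64(-0.0033), np.float64(-0.0012), np.float64(-0.0008), np.float64(-0.206), np.float64(0.7471), np.float64(-0.0526)]
```

Emit:
arm_command([
  [[0, 0, 0, -0.1, 0.1, 0, 1], [0, 0, 0, -0.2, 0.25, 0, 1], [0, 0, 0, -0.25, 0.4, 0, 1], [0, 0, 0, -0.25, 0.55, 0, 1], [0, 0, 0, -0.25, 0.65, 0, 1], [0, 0, 0, -0.25, 0.7, 0, 1], [0, 0, 0, -0.25, 0.7, 0, 1], [0, 0, 0, -0.25, 0.7, 0, 1], [0, 0, 0, -0.25, 0.7, 0, 1], [0, 0, 0, -0.25, 0.7, 0, 1]],
])

```text
t: 39.95
ee_pos: [0.4631, 0.2547, 0.2807]
tool_rot: [-1.156, 1.243, 1.156]
ft_force: [-0.4, 0.1, -0.1]
gripper_width: 0.0953
```

```bash
python3 -c "
from h import *
st()
cv2.imwrite('pics/top9.png',cams.snapshot('top'));
im=cams.snapshot('scene'); cv2.imwrite('pics/s9.png',cv2.resize(im[60:330,80:440],None,fx=2.2,fy=2.2))
for nm,g in dict(wide=(.5977,-.2415),narrow=(.6374,.2422)).items(): print(nm,fb('scene',im,g,.004))
"
```

```text
t 39.95 pos [0.4631 0.2547 0.2807] yaw 85.89 tilt [-0.0007 -0.0007 -1.    ] F [-0.3732  0.127  -0.0649] w 0.0953
wide (array([ 0.5983, -0.2404]), 54.0, 808.5, 762.0)
narrow (array([0.6367, 0.243 ]), 54.2, 661.4, 613.0)
```

View pics/s9.png

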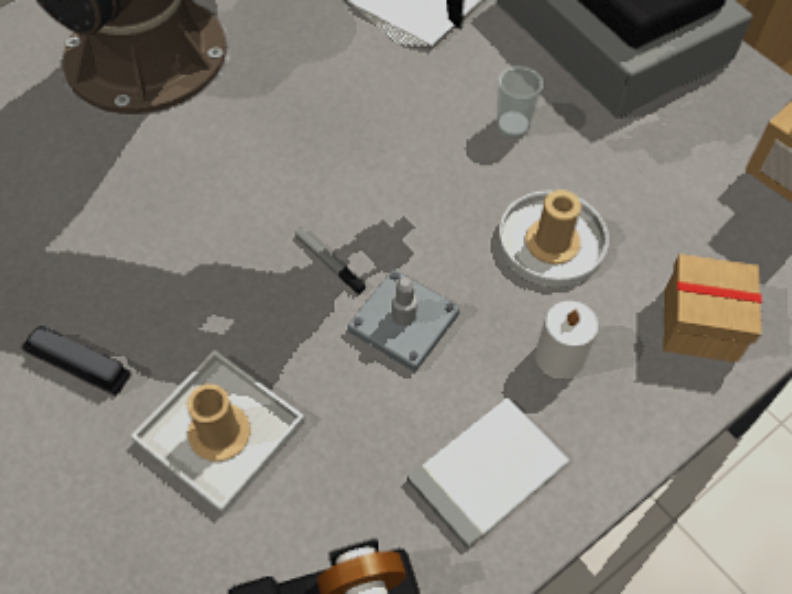

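View pics/top9.png

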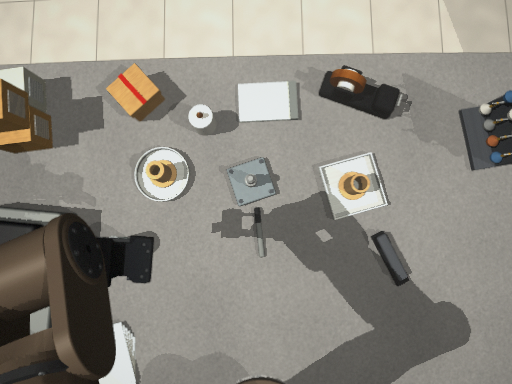

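Both bobbins stand upright in their trays: wide at (353,184) and narrow at (161,172) in the top view. The marker, candle, stapler and tea glass look unmoved, and the gripper is clear of everything. Handing in.

```bash
python3 -c "
from h import *
print(robot.job_done())"
```

```text
the job is handed in; nothing more can be done
None
```

The wide-bored bobbin is the one that fits the winder. I tried each bobbin on the gauge pin, put both in their trays, and handed the job in after about 40 s of the 72 s allowed.

- **Wide bobbin:** it slid all the way down, meeting light contact (6 N) with its underside 20 mm above the counter, on the gauge's base. It is in the square tray.
- **Narrow bobbin:** it stopped firmly (12 N) about 56 mm above the counter, on the pin's shoulder. It is in the round tray.

In each tray I lowered the bobbin until I felt the floor, at about 4 mm, and only then released it. The highest force I read was 14 N, at a placing.

In the last scene and top pictures both bobbins stand upright near the middle of their trays. The candle, glass, stapler and marker look unmoved by eye. The gripper was open, clear of everything and reading almost no force.

Fitting the bobbins' outlines in the last scene picture put both within about 1.5 mm of where I released them. Those fits were only rough (about 7% mismatch). No check failed. The camera estimates differed by only 1–2 mm, so I squeezed each bobbin from two or three directions to centre it before lifting.

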